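# Check both springs of a mirror tilt mount

### The job

Check the springs of the bench mirror mount with closed fingertips: press the blue corner pad down until its white pointer stands at the red mark on its scale, not well past it, hold it there for two seconds, then let it spring fully back. Afterwards do the same with the yellow corner pad, and finish clear of everything with the plate back at rest. Press one corner at a time, keep off the mirror glass, leave the red marks as they are set, and do not move or pick up the bottle, jar and little box standing around.

Things in the scene. Friction and masses are not known exactly. Their poses are not given: they have to be found in the camera images.
- tilt_stage: Bolted-down mirror mount: dark steel foot, 310 mm wide over its two scale posts, with a square aluminium tilt plate (110 x 110 x 8 mm, set cornerwise, top 74 mm above the bench). Origin on the bench under the foot; x points from the scales' side (nearer the robot) to the plate's ball pivot, 70 mm along x and 70 mm up; y to the blue side, z up. Turned at most 0.4 rad from the robot's x.
- mirror: Round glass mirror, 52 mm across, in a black rim of 58 mm, lying in the middle of the tilt plate, 3 mm proud of it (77 mm above the bench, 9 mm lower than the pad tops); origin at the centre of its underside. Not to be touched.
- blue_pad_top (a point): Centre of the flat top of the blue round press pad (24 mm across, 12 mm proud of the plate) on the left (+y of the stage) corner of the tilt plate, 84 mm from the pivot; 86 mm above the bench at rest. A spring below pushes back: pressing it straight down takes about 1 N to start and about 4 to 8 N at the mark.
- blue_tilt (a joint): Tilt of the plate under the blue pad, rad: 0 at rest, grows as the pad is pressed, hard stop at 0.27. The pad sinks 84 mm times it, the blue pointer tip 170 mm times it (about twice as far as the pad). The spring brings it back to 0 when let go. Pressing this pad does not move the yellow pointer.
- blue_pointer_tip (a point): White tip (4 mm thick) of the steel pointer that sticks out of the plate's blue corner, 170 mm from the pivot, beside the inner edge of a white scale plate (22 mm wide, 10 to 82 mm above the bench, facing the robot). 70 mm above the bench at rest.
- blue_mark_centre (a point): Middle height of the red mark (10 mm tall slider) on the blue pointer's white scale, given on the line the pointer tip travels; the mark itself is 2 to 27 mm outward of this point. It is 16 to 30 mm below the resting pointer tip, different each time and on each scale; stiff, must stay as set.
- yellow_pad_top (a point): Centre of the flat top of the yellow round press pad (24 mm across, 12 mm proud of the plate) on the right (-y of the stage) corner of the tilt plate, 84 mm from the pivot; 86 mm above the bench at rest. A spring below pushes back: pressing it straight down takes about 1 N to start and about 4 to 8 N at the mark.
- yellow_tilt (a joint): Tilt of the plate under the yellow pad, rad: 0 at rest, grows as the pad is pressed, hard stop at 0.27. The pad sinks 84 mm times it, the yellow pointer tip 170 mm times it (about twice as far as the pad). The spring brings it back to 0 when let go. Pressing this pad does not move the blue pointer.
- yellow_pointer_tip (a point): White tip (4 mm thick) of the steel pointer that sticks out of the plate's yellow corner, 170 mm from the pivot, beside the inner edge of a white scale plate (22 mm wide, 10 to 82 mm above the bench, facing the robot). 70 mm above the bench at rest.
- yellow_mark_centre (a point): Middle height of the red mark (10 mm tall slider) on the yellow pointer's white scale, given on the line the pointer tip travels; the mark itself is 2 to 27 mm outward of this point. It is 16 to 30 mm below the resting pointer tip, different each time and on each scale; stiff, must stay as set.
- dropper_0: Bystander: loose amber dropper bottle with black rubber bulb, 38 mm across, 116 mm tall, standing near the mount; origin at the centre of its underside. Leave it alone.
- jar_orange: Bystander: loose glass staining jar with orange stain in it, 75 mm across, 93 mm tall, standing near the mount; origin at the centre of its underside. Leave it alone.
- coverslip_box: Bystander: loose small clear plastic coverslip box, 28 x 28 x 25 mm, standing near the mount; origin at the centre of its underside. Leave it alone.

How it is judged:
On the way, in this order (a step that is already met when the one before it is completed fails the run):
1. the blue pointer tip is held within the height of its red mark (5 mm either way) for 1.2 s, the yellow corner up (z of blue_pointer_tip in the frame of blue_mark_centre between -0.005 and 0.005 m and value of joint yellow_tilt below 0.03 rad), for 1.2 s.
2. the blue corner is let go and back at rest, both corners up (value of joint blue_tilt below 0.02 rad and value of joint yellow_tilt below 0.03 rad), for 0.2 s.
3. the yellow pointer tip is held within the height of its red mark (5 mm either way) for 1.2 s, the blue corner up (z of yellow_pointer_tip in the frame of yellow_mark_centre between -0.005 and 0.005 m and value of joint blue_tilt below 0.03 rad), for 1.2 s.
At the end, for the whole second after the job is handed in: Both corners sprung back to rest (tilt under 0.02 rad) and still, the red marks within 3 mm and the bystanders within 15 mm of where they were (value of joint each of blue_tilt, yellow_tilt below 0.02 rad and velocity of joint blue_tilt between -0.05 and 0.05 rad/s and velocity of joint yellow_tilt between -0.05 and 0.05 rad/s and distance of each of blue_mark_centre, yellow_mark_centre from where it was at the start of the episode below 0.003 m and distance of each of dropper_0, jar_orange, coverslip_box from where it was at the start of the episode below 0.015 m); the robot touches nothing.
It fails at once if a pointer is pushed more than 12 mm below the middle of its mark (z of blue_pointer_tip in the frame of blue_mark_centre below -0.012 m or z of yellow_pointer_tip in the frame of yellow_mark_centre below -0.012 m).
It fails at once if both corners are pressed together (value of joint each of blue_tilt, yellow_tilt above 0.05 rad).
It fails at once if the mirror is touched (contact force between mirror and anything else above 0.5 N).
It fails at once if a red mark is shifted by more than 3 mm (distance of any of blue_mark_centre, yellow_mark_centre from where it was at the start of the episode above 0.003 m).
It fails at once if the bottle, jar or little box is lifted or moved more than 15 mm (distance of any of dropper_0, jar_orange, coverslip_box from where it was at the start of the episode above 0.015 m).
It also fails if it takes over 58 s, if anything falls off the work surface, if the arm or the gripper's body presses on something with over 40 N, if the wrist force passes 120 N, or if a joint passes its speed limit or range.

### The arm

A 6-joint arm with a two-finger parallel gripper is mounted at the origin on a cart in front of the work surface, level with it; the furniture and walls round the work are solid. World frame = base frame: x ahead of the robot, y to its left, z up, the work surface at z = 0. Lengths are in m, angles in rad, forces in N, time in s.
With the tool pointing down it reaches from about 0.35 to 0.975 m from the base axis. Payload 4.9 kg.
Tool frame: the origin (TCP) lies at the very end of the fingers, on their centre line; the grasp point (between the pads) lies behind it (manip.pinch_z is the y of the grasp point in the tool frame, in m); y points along the fingers, x is the direction in which the jaws open and shut, and the axes are right-handed (so a half turn about y gives the same grasp; the last joint's range is limited). The gripper opens to 85 mm and grips with 20 to 120 N. Pads are 22 mm wide; open, the fingers measure 114 mm over their backs; the gripper's body (76 mm by 85 mm) begins 54 mm behind the grasp point. The pads swing forward as they close: fully open they stand 13 mm farther back than shut.
Start: joints at [-1.409, 0.053, 1.613, -0, 1.476, -0.119], TCP at [0.173, -0.601, 0.191] pointing down, gripper open.
Joint ranges: [-3.01, 3.01], [-1.01, 2.22], [0.06, 2.58], [-1.02, 4.17], [0.09, 2.62], [-3.14, 3.14]. Speed limits (rad/s): [2.57, 2.57, 3.14, 3.14, 3.14, 3.14].

### API

Orientations are given as a unit quaternion [w, x, y, z].
In Python, from plant import manip gives the robot as it stands.
- The arm moves only by the tool drive_tool, never from a script. Its argument "motion" is a list of rows, each a list of 3 entries, a list of its own where there are three numbers: the shift along the tool's x, y, z in units of 25 mm (1.0 is 25 mm), then the turn, a rotation vector about the tool's x, y, z in units of 5 degrees (1.0 is 5 degrees), then the closure, from -1 (fully open) to 1 (shut). A call has 1 to 12 rows; each row shifts and turns the commanded pose from where the row before left it, along the tool's axes as they then stand; what a row does not reach is not made up. A row lasts 1/10 s, in which the tool goes at most 50 mm and 8.59 degrees, less where a joint would pass 70% of its speed; a pose out of reach is approached as far as the arm can. A call is refused whole if a number of a shift passes 1 or a number of a turn 1, either way. A call with a gripper value outside its range is refused whole. The fingers move at their own pace and stop on an object; the grip force is fixed at half the most. Time passes only in rows, so rows that do not move let the fingers close. It gives the time, the measured TCP pose, the force and the opening at its end, in the units of the state.
- manip.state(): the state, without advancing time (a new reading comes with each control period).
- manip.grab_frame(name): name is "scene" or "top" or "wrist"; returns a dict with "img" (400x640x3 uint8, blue, green, red), "range_z" (400x640 float32, m along the optical axis (not along the pixel's ray), 0 where there is no reading), "camera_matrix" (3x3 intrinsics, pixels), "world_from_camera" (4x4, takes a point from camera to world coordinates); the wrist camera has in their place "T_tool_cam" (4x4, takes a point from camera to tool coordinates, whose origin is the TCP and whose axes are the tool frame's). Camera axes: x right, y down, z forward; pixel columns grow to the right and rows downward; lengths in m; the calibration is good to about 2 mm. A picture is of the moment at which its call begins: read the wrist's pose just before it.
- manip.job_done(): hands the job in, once; it reports no verdict.
The state is a dict: "time": time; "joint_pos": joint angles; "joint_vel": joint speeds; "joint_efforts": joint torques, N m; "tool_pos": TCP position; "tool_rot": TCP orientation; "contact_force": force on the tool from outside, world axes, zero at the start; "ft_torque": the same for the moment, N m; "gripper_width": opening from 0.0 (shut) to 1.0 (fully open).
Only numpy, scipy, OpenCV 4.12 (cv2) and the standard library are available. Lean on these libraries where they do the work, as an engineer would, in place of code of your own. Each camera call takes 0.05 s, during which the arm holds its last target. There are 200 camera calls.

## Working session

There is one attempt and no reset: what is moved stays moved. The work goes in short steps, Python scripts to look and compute and a tool call to move; the robot and the scene stay as the last step left them, time stands still between calls to the robot, and variables do not carry over. Pictures are saved under pics/ and viewed, about 8 in all and at most 12, crops included, and the job is handed in when it is done.

Besides the shell and the picture viewer there is one more tool, called after "Request:" by a JSON object that holds its "api" and its "payload". drive_tool: Moves the arm, as the interface text tells. Its arguments: {"type":"object","properties":{"motion":{"type":"array","items":{"type":"array"}}},"required":["motion"]}

```bash
mkdir -p pics; cat > h.py <<'E'
import numpy as np, cv2
from plant import manip
def grab(n):
    s=manip.state(); f=manip.grab_frame(n); return s,f
def pts(f):
    K=f["camera_matrix"];z=f["range_z"];v,u=np.mgrid[:z.shape[0],:z.shape[1]]
    P=np.stack([(u-K[0,2])/K[0,0]*z,(v-K[1,2])/K[1,1]*z,z],-1)
    T=f["world_from_camera"];return P@T[:3,:3].T+T[:3,3]
E
python3 - <<'E'
from h import *
s=manip.state();print(s)
for n in("scene","top"):
    s,f=grab(n);cv2.imwrite(f"pics/{n}0.png",f["img"]);np.savez(f"{n}0.npz",**f)
    print(n,f["camera_matrix"].round(1).tolist(),f["world_from_camera"].round(3).tolist())
    P=pts(f);h=cv2.cvtColor(f["img"],cv2.COLOR_BGR2HSV);ok=f["range_z"]>0
    for c,lo,hi in(("blue",100,125),("yellow",22,34),("red",-1,5)):
        m=ok&(h[...,0]>lo)&(h[...,0]<hi)&(h[...,1]>140)&(h[...,2]>70)
        k,L,st,ce=cv2.connectedComponentsWithStats(m.astype(np.uint8))
        for i in range(1,k):
            if st[i,4]>12: q=P[L==i];print(c,st[i].tolist(),np.median(q,0).round(4),q.min(0).round(3),q.max(0).round(3))
E
```

```text
{'time': 0.0, 'joint_pos': array([-1.40902117e+00,  5.33500722e-02,  1.61424917e+00, -1.87382946e-05,
        1.47600976e+00, -1.18976057e-01]), 'joint_vel': array([-0.00016232, -0.00164338, -0.00015842, -0.00083678,  0.00106289,
        0.00011978]), 'joint_efforts': array([ 7.81896506e-04, -3.93678296e+01, -3.70175064e+01, -3.86977251e-05,
        6.99349330e-03,  3.57661687e-07]), 'tool_pos': array([ 0.17307102, -0.59984428,  0.19019409]), 'tool_rot': array([ 0.56552779, -0.56455094,  0.42564284, -0.4246042 ]), 'contact_force': array([0.83267654, 0.02654315, 0.7485839 ]), 'ft_torque': array([ 0.05971023, -0.01131454, -0.04913927]), 'gripper_width': 0.9978953100087231}
scene [[433.4, 0.0, 320.3], [0.0, 433.4, 195.4], [0.0, 0.0, 1.0]] [[0.837, -0.41, 0.363, 0.225], [-0.547, -0.636, 0.545, -0.446], [0.007, -0.654, -0.756, 0.729], [0.0, 0.0, 0.0, 1.0]]
blue [305, 165, 12, 11, 106] [0.5548 0.0875 0.0846] [ 0.545  0.077 -0.003] [0.614 0.176 0.088]
yellow [337, 202, 11, 13, 113] [ 0.5514 -0.0321  0.085 ] [ 0.541 -0.041  0.076] [ 0.564 -0.019  0.088]
red [265, 164, 9, 10, 31] [0.4961 0.15
[... 689 characters left out ...]
0.0, 1.0]] [[0.01, -0.982, 0.187, 0.36], [-1.0, -0.006, 0.021, -0.008], [-0.02, -0.187, -0.982, 0.931], [0.0, 0.0, 0.0, 1.0]]
blue [274, 174, 13, 13, 117] [0.5566 0.0924 0.0856] [ 0.545  0.081 -0.004] [0.589 0.115 0.089]
yellow [340, 176, 13, 13, 128] [ 0.5538 -0.028   0.0852] [ 0.542 -0.042 -0.003] [ 0.586 -0.017  0.088]
yellow [113, 335, 73, 5, 130] [0.2699 0.3367 0.0064] [0.265 0.274 0.002] [0.274 0.409 0.011]
red [631, 47, 9, 20, 136] [ 0.7622 -0.528   0.1557] [ 0.75  -0.538  0.143] [ 0.779 -0.523  0.165]
red [234, 215, 14, 2, 23] [0.4959 0.1667 0.0562] [0.494 0.156 0.   ] [0.503 0.192 0.06 ]
red [379, 219, 9, 2, 15] [ 0.4893 -0.0975  0.053 ] [ 0.489 -0.105  0.052] [ 0.491 -0.09   0.057]
```

View pics/scene0.png

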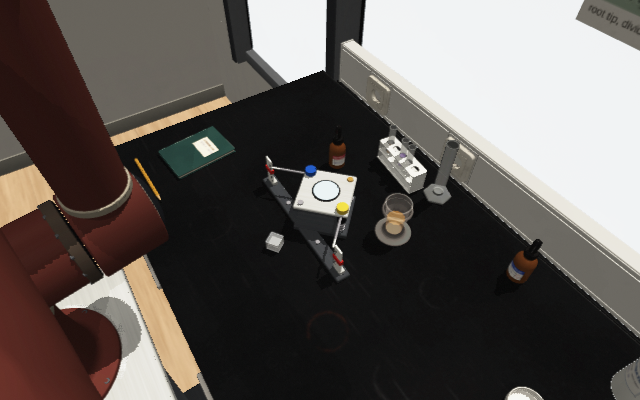

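View pics/top0.png

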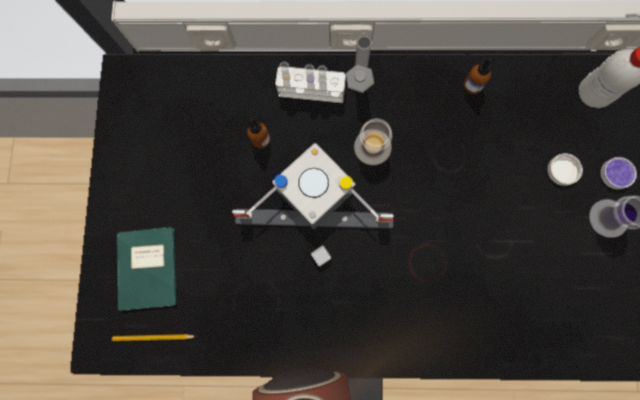

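The scene view shows the mount with the blue pad at (311,171), the yellow pad at (343,208) and the red marks at (268,168) and (338,260). In the top view the coverslip box is at (320,256), in front of the foot. The dropper is at (258,135) and the jar at (373,143). The pads measure 0.120 m apart at z 0.085, against an expected 0.119 and 0.086.

```bash
python3 - <<'E'
from h import *
from scipy.spatial.transform import Rotation as R
s,f=grab("wrist");print(f["T_tool_cam"].round(3),f["camera_matrix"].round(1))
q=s["tool_rot"];M=R.from_quat(q[[1,2,3,0]]).as_matrix();print(M.round(3),manip.pinch_z)
for p in((.40,.03,.22),(.556,.091,.16)):print(M.T@(np.array(p)-s["tool_pos"])/.025)
f=np.load("scene0.npz");c=f["img"]
a=cv2.resize(c[145:195,240:320],(640,400),interpolation=3);b=cv2.resize(c[235:285,300:380],(640,400),interpolation=3)
cv2.imwrite("pics/crop.png",cv2.resize(np.hstack([a,b]),(800,250)))
E
```

```text
[[ 1.    -0.     0.001 -0.001]
 [-0.001 -0.293  0.956 -0.182]
 [-0.    -0.956 -0.293  0.075]
 [ 0.     0.     0.     1.   ]] [[343.    0.  321.4]
 [  0.  343.  199.1]
 [  0.    0.    1. ]]
[[ 0.277 -0.     0.961]
 [-0.961  0.002  0.277]
 [-0.002 -1.     0.   ]] -0.0187
[-21.69463347  -1.14342907  15.70318701]
[-22.30526542   1.25930987  22.37440685]
```

View pics/crop.png

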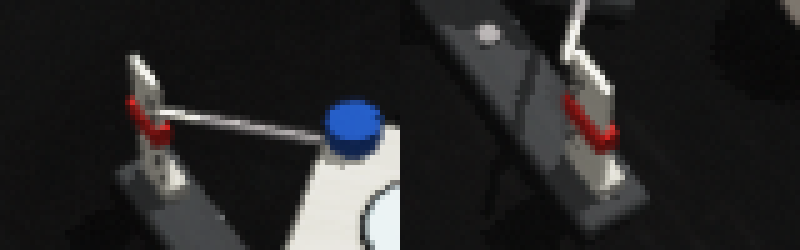

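The crop shows both red marks just below the pointers, blue at (148,120) and yellow at (590,122). I'll move over, close the gripper, and tilt to get a close frontal look at both scales.

Request:
{"api": "drive_tool", "payload": {"motion": [[[-0.9,-0.05,0.69],[0,0,0],1],[[-0.9,-0.05,0.69],[0,0,0],1],[[-0.9,-0.05,0.69],[0,0,0],1],[[-0.9,-0.05,0.69],[0,0,0],1],[[-0.9,-0.05,0.69],[0,0,0],1],[[-0.9,-0.05,0.69],[0,0,0],1],[[-0.9,-0.05,0.69],[0,0,0],1],[[-0.9,-0.05,0.69],[0,0,0],1],[[-0.9,-0.05,0.69],[0,0,0],1],[[-0.9,-0.05,0.69],[0,0,0],1],[[-0.9,-0.05,0.69],[0,0,0],1],[[-0.9,-0.05,0.69],[0,0,0],1]]}}

```text
time: 1.35
tool_pos: [0.2974, -0.2825, 0.2062]
tool_rot: [0.565, -0.565, 0.425, -0.425]
contact_force: [0.1, -0.6, 0.0]
gripper_width: 0.001
```

Request:
{"api": "drive_tool", "payload": {"motion": [[[-0.9,-0.05,0.69],[0,0,0],1],[[-0.9,-0.05,0.69],[0,0,0],1],[[-0.9,-0.05,0.69],[0,0,0],1],[[-0.9,-0.05,0.69],[0,0,0],1],[[-0.9,-0.05,0.69],[0,0,0],1],[[-0.9,-0.05,0.69],[0,0,0],1],[[-0.9,-0.05,0.69],[0,0,0],1],[[-0.9,-0.05,0.69],[0,0,0],1],[[-0.9,-0.05,0.69],[0,0,0],1],[[-0.9,-0.05,0.69],[0,0,0],1],[[-0.9,-0.05,0.69],[0,0,0],1],[[-0.9,-0.05,0.69],[0,0,0],1]]}}

```text
time: 2.55
tool_pos: [0.4214, 0.0343, 0.2212]
tool_rot: [-0.565, 0.565, -0.425, 0.425]
contact_force: [-0.1, -0.8, -0.4]
gripper_width: 0.001
```

Request:
{"api": "drive_tool", "payload": {"motion": [[[0,0,0],[0,1,0],1],[[0,0,0],[0,1,0],1],[[0,0,0],[0,1,0],1],[[0,0,0],[0,0.5,0],1],[[0,0,0],[1,0,0],1],[[0,0,0],[1,0,0],1],[[0,0,0],[1,0,0],1],[[0,0,0],[1,0,0],1],[[0,0,0],[1,0,0],1],[[0,0,0],[1,0,0],1],[[0,0,0],[1,0,0],1],[[0,0,0],[1,0,0],1]]}}

```text
time: 3.75
tool_pos: [0.4622, 0.0396, 0.2205]
tool_rot: [-0.627, 0.303, -0.309, 0.647]
contact_force: [0.4, -0.2, -0.4]
gripper_width: 0.001
```

Request:
{"api": "drive_tool", "payload": {"motion": [[[0,0.28,-0.75],[0,0,0],1],[[0,0.28,-0.75],[0,0,0],1],[[0,0.28,-0.75],[0,0,0],1],[[0,0.28,-0.75],[0,0,0],1],[[0,0,0],[0,0,0],1]]}}

```text
time: 4.25
tool_pos: [0.4506, 0.0472, 0.1458]
tool_rot: [-0.622, 0.313, -0.317, 0.644]
contact_force: [0.5, 0.4, 0.5]
gripper_width: 0.002
```

```bash
cat >> h.py <<'E'
from scipy.spatial.transform import Rotation as R
def wrist():
    s,f=grab("wrist");f=dict(f);T=np.eye(4);q=s["tool_rot"];T[:3,:3]=R.from_quat(q[[1,2,3,0]]).as_matrix();T[:3,3]=s["tool_pos"]
    f["world_from_camera"]=T@f["T_tool_cam"];return s,f
def blobs(f):
    P=pts(f);h=cv2.cvtColor(f["img"],cv2.COLOR_BGR2HSV);ok=f["range_z"]>0
    for c,lo,hi in(("blue",100,125),("yellow",22,34),("red",-1,5)):
        m=ok&(h[...,0]>lo)&(h[...,0]<hi)&(h[...,1]>120)&(h[...,2]>60)
        k,L,st,ce=cv2.connectedComponentsWithStats(m.astype(np.uint8))
        for i in range(1,k):
            if st[i,4]>12:
                q=P[L==i];print(c,st[i].tolist(),np.median(q,0).round(4),np.percentile(q,[5,95],axis=0).round(3).tolist())
E
python3 - <<'E'
from h import *
s,f=wrist();cv2.imwrite("pics/w1.png",f["img"]);np.savez("w1.npz",**f);print(s["tool_pos"],s["contact_force"]);blobs(f)
E
```

```text
[0.4505862  0.04717198 0.1457509 ] [0.48783855 0.38272437 0.53839549]
blue [252, 115, 29, 30, 646] [0.5553 0.0904 0.085 ] [[0.546, 0.081, -0.001], [0.62, 0.106, 0.086]]
yellow [392, 114, 30, 31, 645] [ 0.5525 -0.0277  0.0851] [[0.543, -0.039, 0.078], [0.564, -0.018, 0.086]]
red [231, 72, 10, 12, 22] [0.6466 0.1336 0.0407] [[0.645, 0.127, 0.035], [0.651, 0.136, 0.042]]
red [472, 200, 35, 13, 213] [ 0.4907 -0.0991  0.0532] [[0.489, -0.115, 0.045], [0.498, -0.09, 0.055]]
red [165, 203, 34, 12, 208] [0.4962 0.1648 0.0548] [[0.495, 0.154, 0.048], [0.502, 0.178, 0.057]]
```

View pics/w1.png

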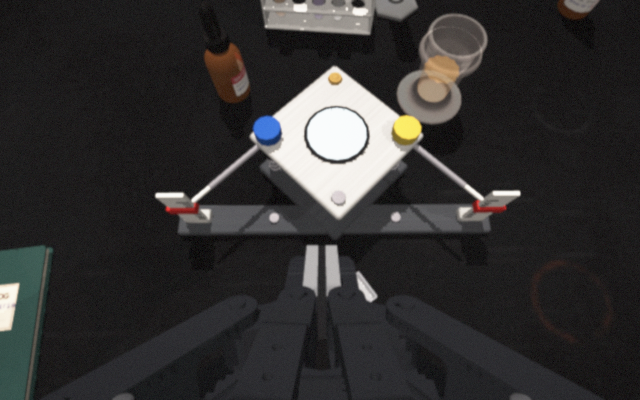

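Wrist view: blue pad at (267,130), yellow at (406,129), blue mark at (182,209), yellow mark at (489,206), and the path is clear. The mark centres come out at about z 0.053 (blue) and 0.051 (yellow), so the pointer drops are about 17 and 19 mm. Next I'll return upright and work out the shift to the blue pad.

Request:
{"api": "drive_tool", "payload": {"motion": [[[0,0,0],[-1,0,0],1],[[0,0,0],[-1,0,0],1],[[0,0,0],[-1,0,0],1],[[0,0,0],[-1,0,0],1],[[0,0,0],[-1,0,0],1],[[0,0,0],[-1,0,0],1],[[0,0,0],[-1,0,0],1],[[0,0,0],[-1,0,0],1],[[0,0,0],[0,0,0],1]]}}

```text
time: 5.2
tool_pos: [0.455, 0.0464, 0.1514]
tool_rot: [0.479, -0.504, 0.516, -0.499]
contact_force: [-0.6, 0.4, 0.4]
gripper_width: 0.003
```

```bash
cat > go.py <<'E'
from h import *
import sys
s=manip.state();q=s["tool_rot"];M=R.from_quat(q[[1,2,3,0]]).as_matrix()
p=np.array([float(a) for a in sys.argv[1:4]])
t=np.array([[-.0,-1,0],[-1,0,0],[0,0,0]],float)
D=np.column_stack([[0.0,-1,0],[0,0,-1],[1,0,0]])  # wanted: x=-y_w, y=down, z=+x_w
rv=R.from_matrix(M.T@D).as_rotvec()
print(s["tool_pos"].round(4),s["contact_force"].round(2),"shift",(M.T@(p-s["tool_pos"])/.025).round(2),"turn",np.degrees(rv).round(2)/5)
E
python3 go.py .5555 .0905 .105
```

```text
[0.455  0.0464 0.1514] [-0.63  0.38  0.4 ] shift [-1.91  1.67  4.04] turn [ 0.486 -0.37   0.096]
```

Request:
{"api": "drive_tool", "payload": {"motion": [[[0,0,0],[0.48,-0.37,0.1],1],[[-0.37,0,0.8],[0,0,0],1],[[-0.37,0,0.8],[0,0,0],1],[[-0.37,0,0.8],[0,0,0],1],[[-0.37,0,0.8],[0,0,0],1],[[-0.37,0,0.8],[0,0,0],1],[[0,0,0],[0,0,0],1],[[0,0,0],[0,0,0],1]]}}

```text
time: 6.0
tool_pos: [0.5523, 0.0931, 0.151]
tool_rot: [0.5, -0.5, 0.5, -0.5]
contact_force: [0.2, -0.1, 0.1]
gripper_width: 0.0
```

```bash
python3 go.py .5535 .0925 .095
```

```text
[0.5523 0.0931 0.151 ] [ 0.24 -0.08  0.1 ] shift [0.02 2.24 0.05] turn [ 0.     0.01  -0.002]
```

Request:
{"api": "drive_tool", "payload": {"motion": [[[0,0.8,0],[0,0,0],1],[[0,0.8,0],[0,0,0],1],[[0,0.84,0],[0,0,0],1],[[0,0,0],[0,0,0],1],[[0,0,0],[0,0,0],1]]}}

```text
time: 6.5
tool_pos: [0.5518, 0.0928, 0.0899]
tool_rot: [0.5, -0.5, 0.5, -0.5]
contact_force: [0.4, -0.1, 0.0]
gripper_width: -0.001
```

Request:
{"api": "drive_tool", "payload": {"motion": [[[0,0.08,0],[0,0,0],1],[[0,0.08,0],[0,0,0],1],[[0,0.08,0],[0,0,0],1],[[0,0.08,0],[0,0,0],1],[[0,0,0],[0,0,0],1],[[0,0,0],[0,0,0],1]]}}

```text
time: 7.1
tool_pos: [0.5525, 0.0931, 0.0815]
tool_rot: [-0.5, 0.5, -0.5, 0.499]
contact_force: [0.6, -0.4, 0.0]
gripper_width: -0.0
```

```bash
cat > look.py <<'E'
from h import *
import sys
s,f=grab("scene");c=f["img"];a=sys.argv[1]
y,x=(140,235) if sys.argv[2]=="b" else (235,295)
cv2.imwrite(f"pics/{a}.png",cv2.resize(c[y:y+60,x:x+80],(800,600),interpolation=3));np.savez(a+".npz",**f)
print(s["tool_pos"],s["contact_force"].round(2))
s,f=wrist();cv2.imwrite(f"pics/{a}w.png",f["img"]);np.savez(a+"w.npz",**f);blobs(f)
E
python3 look.py p1 b
```

```text
[0.55245713 0.09314974 0.08147545] [ 0.64 -0.42  0.01]
blue [306, 201, 43, 44, 1373] [0.5589 0.0907 0.0855] [[0.548, 0.081, 0.081], [0.568, 0.1, 0.087]]
yellow [511, 205, 52, 44, 1696] [ 0.5563 -0.026   0.0854] [[0.546, -0.038, 0.077], [0.566, -0.017, 0.087]]
red [196, 274, 41, 20, 394] [0.5039 0.1657 0.0534] [[0.478, 0.154, -0.0], [0.505, 0.195, 0.057]]
red [584, 281, 39, 12, 304] [ 0.4983 -0.1042  0.0515] [[0.472, -0.153, -0.0], [0.499, -0.093, 0.055]]
red [575, 289, 10, 10, 21] [ 0.4912 -0.09    0.0479] [[0.459, -0.132, -0.0], [0.492, -0.089, 0.055]]
```

View pics/p1.png

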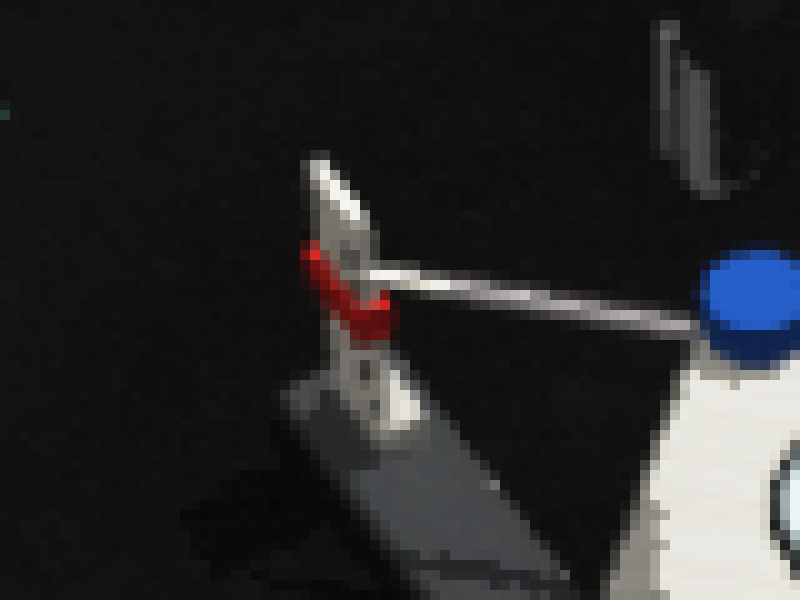

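View pics/p1w.png

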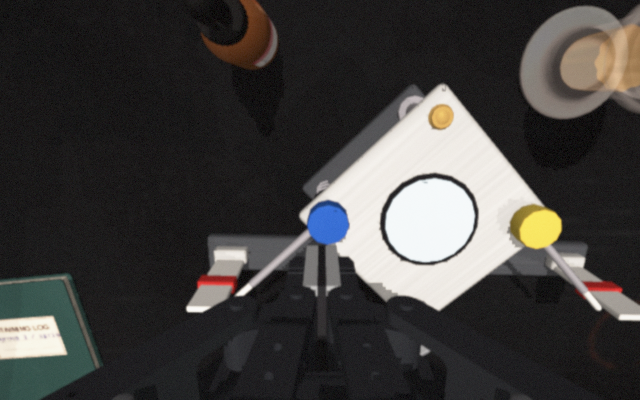

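Wrist view: the blue pad is at (327,222) and the fingertips end near (322,245). The scene crop shows the fingers ending at about (700,190), above and behind the pad, with no contact although the reported TCP is 4.5 mm below the pad top. I need to find where the real fingertips are.

```bash
python3 - <<'E'
from h import *
tcp=np.array([.55246,.09315,.08148])
for n in("p1","p1w"):
    f=dict(np.load(n+".npz"));T=np.linalg.inv(f["world_from_camera"]);K=f["camera_matrix"]
    for p in(tcp,[.5555,.0905,.086]):
        c=T[:3,:3]@p+T[:3,3];print(n,"proj",(K@c/c[2])[:2].round(1),c[2].round(3))
    P=pts(f)
    if n=="p1w":
        for v in range(222,300,5):print(v,[(P[v,u]*1e3).round(0).tolist() for u in(312,334)])
    else:
        for v in range(140,166,3):print(v,[(P[v,u]*1e3).round(0).tolist() for u in(301,304,308)])
E
```

```text
p1 proj [307.8 169.6] 0.902
p1 proj [309.7 168.3] 0.898
140 [[540.0, 95.0, 168.0], [539.0, 83.0, 177.0], [549.0, 84.0, 172.0]]
143 [[540.0, 96.0, 160.0], [540.0, 84.0, 169.0], [544.0, 77.0, 172.0]]
146 [[540.0, 97.0, 151.0], [540.0, 85.0, 160.0], [539.0, 68.0, 174.0]]
149 [[540.0, 97.0, 143.0], [540.0, 86.0, 151.0], [546.0, 80.0, 154.0]]
152 [[540.0, 98.0, 134.0], [541.0, 87.0, 143.0], [545.0, 79.0, 146.0]]
155 [[540.0, 98.0, 126.0], [541.0, 88.0, 133.0], [545.0, 79.0, 138.0]]
158 [[601.0, 204.0, -1.0], [541.0, 89.0, 125.0], [546.0, 81.0, 129.0]]
161 [[597.0, 197.0, -3.0], [600.0, 189.0, 2.0], [609.0, 185.0, 0.0]]
164 [[591.0, 187.0, -1.0], [597.0, 184.0, -3.0], [605.0, 178.0, -2.0]]
p1w proj [322.6 230.9] 0.196
p1w proj [327.4 228.9] 0.191
222 [[560.0, 99.0, 86.0], [559.0, 87.0, 85.0]]
227 [[556.0, 99.0, 85.0], [557.0, 87.0, 86.0]]
232 [[553.0, 99.0, 85.0], [553.0, 87.0, 85.0]]
237 [[516.0, 101.0, 6.0], [551.0, 87.0, 86.0]]
242 [[513.0, 101.0, 9.0], [547.0, 87.0, 86.0]]
247 [[564.0, 98.0, 127.0], [563.0, 88.0, 126.0]]
252 [[563.0, 98.0, 132.0], [564.0, 89.0, 132.0]]
257 [[563.0, 98.0, 136.0], [564.0, 89.0, 137.0]]
262 [[563.0, 98.0, 140.0], [564.0, 89.0, 141.0]]
267 [[563.0, 98.0, 145.0], [627.0, 94.0, 263.0]]
272 [[564.0, 97.0, 150.0], [563.0, 89.0, 148.0]]
277 [[564.0, 97.0, 152.0], [564.0, 89.0, 152.0]]
282 [[563.0, 97.0, 156.0], [563.0, 89.0, 155.0]]
287 [[563.0, 97.0, 159.0], [563.0, 90.0, 158.0]]
292 [[564.0, 97.0, 163.0], [564.0, 90.0, 163.0]]
297 [[565.0, 97.0, 168.0], [564.0, 90.0, 166.0]]
```

Both cameras put the real fingertips at z ≈ 0.124 while the reported TCP is 0.0815. The horizontal position agrees, so the physical tips end about 43 mm short of the reported TCP. I'll go by vision, and first check clearance to the bystanders and take a pointer-tip reading numerically.

```bash
cat > tip.py <<'E'
from h import *
def tips(f,tag):
    P=pts(f);w=(f["img"].min(-1)>90)&(f["range_z"]>0)
    # pointer rod: distance from pivot along pad dirs, keep 130..172 mm; extrapolate height linearly to 170
    piv=np.array([.6133,.0298])
    for n,t in(("blue",(.496,.153)),("yellow",(.4905,-.0885))):
        d=np.array(t)-piv;d/=np.linalg.norm(d);r=(P[...,:2]-piv)@d;o=np.abs((P[...,:2]-piv)@[-d[1],d[0]])
        m=w&(r>.095)&(r<.162)&(o<.007)&(P[...,2]>.02)&(P[...,2]<.08)
        if m.sum()>8:
            k=np.polyfit(r[m],P[...,2][m],1);print(tag,n,m.sum(),"tip z",np.polyval(k,.17).round(4),"slope",k[0].round(3))
        else: print(tag,n,"few",m.sum())
def now():
    s,f=grab("scene");tips(f,"scene");g=wrist()[1];tips(g,"wrist");t=grab("top")[1];tips(t,"top");print(s["time"],s["tool_pos"].round(4),s["contact_force"].round(2))
if __name__=="__main__":now()
E
python3 - <<'E'
from tip import *
for n in("scene0","top0","w1","p1","p1w"):tips(dict(np.load(n+".npz")),n)
f=dict(np.load("w1.npz"));P=pts(f);z=P[...,2]
for nm,(a,b,c,d) in dict(drop=(0,105,190,260),jar=(10,130,390,490)).items():
    q=P[a:b,c:d].reshape(-1,3);q=q[(q[:,2]>.03)&(q[:,2]<.13)];print(nm,np.percentile(q,[3,50,97],axis=0).round(3).tolist())
f=dict(np.load("p1.npz"));P=pts(f);print("hand low pts:")
for lo in(.12,.14,.16,.18,.2,.22):
    m=(P[...,2]>lo)&(P[...,2]<lo+.02)&(abs(P[...,0]-.5525)<.09)&(abs(P[...,1]-.093)<.09);q=P[m];print(lo,len(q),q.min(0).round(3) if len(q) else"",q.max(0).round(3) if len(q) else "")
E
python3 tip.py
```

```text
scene0 blue 49 tip z 0.0718 slope 0.005
scene0 yellow 77 tip z 0.0715 slope -0.003
top0 blue 100 tip z 0.0716 slope -0.002
top0 yellow 93 tip z 0.0706 slope -0.011
w1 blue 393 tip z 0.0708 slope -0.01
w1 yellow 422 tip z 0.0709 slope -0.009
p1 blue 50 tip z 0.0717 slope -0.006
p1 yellow 75 tip z 0.0712 slope -0.006
p1w blue 711 tip z 0.0713 slope -0.004
p1w yellow 603 tip z 0.0716 slope -0.005
drop [[0.644, 0.125, 0.033], [0.654, 0.139, 0.063], [0.666, 0.156, 0.113]]
jar [[0.557, -0.108, 0.036], [0.635, -0.081, 0.076], [0.67, -0.022, 0.092]]
hand low pts:
0.12 66 [0.539 0.079 0.121] [0.558 0.099 0.14 ]
0.14 72 [0.54  0.078 0.14 ] [0.558 0.1   0.16 ]
0.16 140 [0.538 0.056 0.16 ] [0.561 0.133 0.18 ]
0.18 205 [0.534 0.038 0.18 ] [0.562 0.145 0.2  ]
0.2 333 [0.532 0.03  0.2  ] [0.564 0.154 0.22 ]
0.22 233 [0.531 0.044 0.22 ] [0.561 0.11  0.24 ]
scene blue 50 tip z 0.0719 slope 0.001
scene yellow 78 tip z 0.0713 slope -0.005
wrist blue 712 tip z 0.0713 slope -0.004
wrist yellow 603 tip z 0.0716 slope -0.004
top blue 12 tip z 0.0592 slope -0.193
top yellow 94 tip z 0.0712 slope 0.005
7.2 [0.5525 0.0932 0.0816] [ 0.6  -0.32 -0.  ]
```

The pointer readings are consistent at about 0.0715 for its top surface at rest, and the dropper and jar are clear of the hand. Descending 30 mm, then in guarded small steps.

Request:
{"api": "drive_tool", "payload": {"motion": [[[0.02,0.4,0.04],[0,0,0],1],[[0,0.4,0],[0,0,0],1],[[0,0.4,0],[0,0,0],1],[[0,0,0],[0,0,0],1],[[0,0,0],[0,0,0],1]]}}

```text
time: 7.85
tool_pos: [0.5529, 0.0927, 0.0507]
tool_rot: [-0.5, 0.501, -0.501, 0.499]
contact_force: [-0.1, 0.4, -0.3]
gripper_width: -0.0
```

Request:
{"api": "drive_tool", "payload": {"motion": [[[0,0.08,0],[0,0,0],1],[[0,0.08,0],[0,0,0],1],[[0,0,0],[0,0,0],1],[[0,0,0],[0,0,0],1]]}}

```text
time: 8.25
tool_pos: [0.5536, 0.0927, 0.0477]
tool_rot: [-0.5, 0.5, -0.5, 0.5]
contact_force: [-0.0, 0.4, -0.5]
gripper_width: -0.002
```

```bash
python3 tip.py
```

```text
scene blue 39 tip z 0.0712 slope -0.002
scene yellow 77 tip z 0.0715 slope 0.0
wrist blue 316 tip z 0.0722 slope 0.014
wrist yellow 748 tip z 0.0715 slope -0.006
top blue 11 tip z 0.0619 slope -0.146
top yellow 94 tip z 0.0709 slope -0.004
8.25 [0.5536 0.0927 0.0477] [-0.02  0.43 -0.52]
```

Request:
{"api": "drive_tool", "payload": {"motion": [[[0,0.06,0],[0,0,0],1],[[0,0.06,0],[0,0,0],1],[[0,0.06,0],[0,0,0],1],[[0,0,0],[0,0,0],1]]}}

```text
time: 8.8
tool_pos: [0.5534, 0.093, 0.0431]
tool_rot: [0.5, -0.5, 0.5, -0.499]
contact_force: [-0.7, 1.0, 1.8]
gripper_width: -0.001
```

```bash
python3 tip.py
```

```text
scene blue 37 tip z 0.0656 slope -0.042
scene yellow 76 tip z 0.0715 slope -0.004
wrist blue 311 tip z 0.0673 slope -0.007
wrist yellow 676 tip z 0.0717 slope -0.001
top blue few 8
top yellow 93 tip z 0.0717 slope 0.012
8.8 [0.5534 0.093  0.0431] [-0.75  1.02  1.77]
```

Request:
{"api": "drive_tool", "payload": {"motion": [[[0,0.05,0],[0,0,0],1],[[0,0.05,0],[0,0,0],1],[[0,0.05,0],[0,0,0],1],[[0,0,0],[0,0,0],1]]}}

```text
time: 9.35
tool_pos: [0.5533, 0.0929, 0.0392]
tool_rot: [0.5, -0.5, 0.5, -0.499]
contact_force: [-1.8, 3.3, 4.5]
gripper_width: -0.001
```

```bash
python3 tip.py; python3 look.py p2 b
```

```text
scene blue 35 tip z 0.0582 slope -0.083
scene yellow 77 tip z 0.0714 slope -0.005
wrist blue 327 tip z 0.0593 slope -0.059
wrist yellow 600 tip z 0.0717 slope -0.001
top blue few 8
top yellow 93 tip z 0.0716 slope 0.008
9.35 [0.5533 0.0929 0.0392] [-1.78  3.34  4.46]
[0.55349437 0.09274636 0.03940655] [-1.82  3.16  4.45]
blue [301, 226, 51, 33, 889] [0.5653 0.0895 0.079 ] [[0.558, 0.081, 0.072], [0.569, 0.101, 0.081]]
yellow [554, 236, 70, 56, 2827] [ 0.5566 -0.0248  0.0852] [[0.546, -0.036, 0.076], [0.565, -0.017, 0.087]]
red [254, 0, 4, 13, 16] [0.6681 0.1247 0.0393] [[0.665, 0.124, 0.035], [0.671, 0.126, 0.042]]
red [251, 32, 5, 10, 14] [0.6543 0.126  0.0414] [[0.653, 0.125, 0.04], [0.656, 0.127, 0.043]]
red [242, 44, 9, 9, 16] [0.6496 0.1293 0.0417] [[0.648, 0.128, 0.04], [0.651, 0.131, 0.043]]
red [235, 53, 6, 7, 18] [0.6457 0.1344 0.0414] [[0.645, 0.133, 0.036], [0.647, 0.136, 0.043]]
red [170, 311, 29, 18, 228] [0.5044 0.1749 0.0513] [[0.465, 0.168, -0.001], [0.505, 0.207, 0.057]]
red [623, 326, 17, 17, 73] [ 0.4917 -0.0902  0.0491] [[0.455, -0.138, 0.0], [0.494, -0.089, 0.055]]
```

View pics/p2.png

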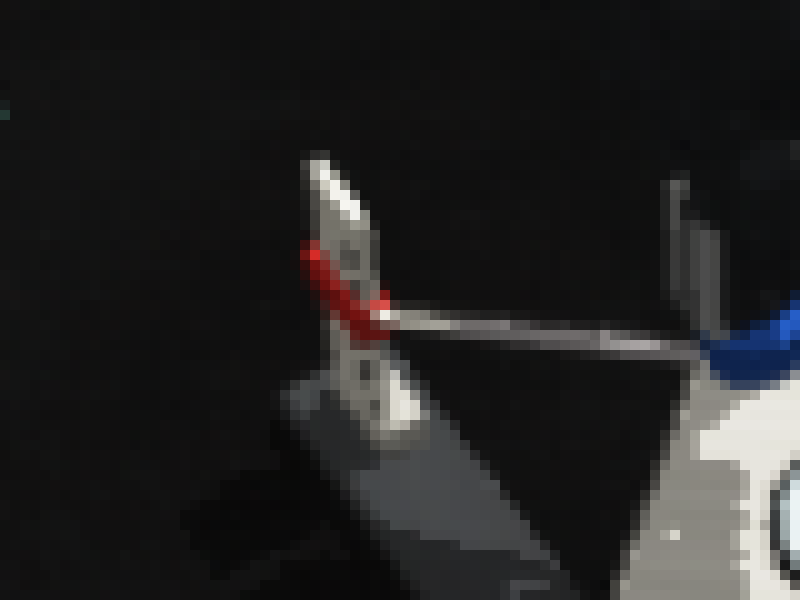

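The pointer tip is at (385,315), just inside the red mark, which spans rows 295–340. I'll lower by a further 1.5 mm (about 3 mm at the pointer) to centre it, then hold.

Request:
{"api": "drive_tool", "payload": {"motion": [[[0,0.06,0],[0,0,0],1],[[0,0,0],[0,0,0],1],[[0,0,0],[0,0,0],1],[[0,0,0],[0,0,0],1],[[0,0,0],[0,0,0],1],[[0,0,0],[0,0,0],1]]}}

```text
time: 10.2
tool_pos: [0.5535, 0.0927, 0.0379]
tool_rot: [-0.5, 0.5, -0.5, 0.5]
contact_force: [-2.8, 3.4, 4.1]
gripper_width: -0.001
```

```bash
python3 tip.py; python3 look.py p3 b|head -1
```

```text
scene blue 40 tip z 0.0552 slope -0.104
scene yellow 83 tip z 0.0717 slope 0.0
wrist blue 343 tip z 0.0557 slope -0.093
wrist yellow 572 tip z 0.0716 slope -0.003
top blue few 5
top yellow 94 tip z 0.0707 slope -0.012
10.2 [0.5535 0.0927 0.0379] [-2.8   3.43  4.09]
[0.55347186 0.09269211 0.03786081] [-1.38  3.19  4.35]
```

View pics/p3.png

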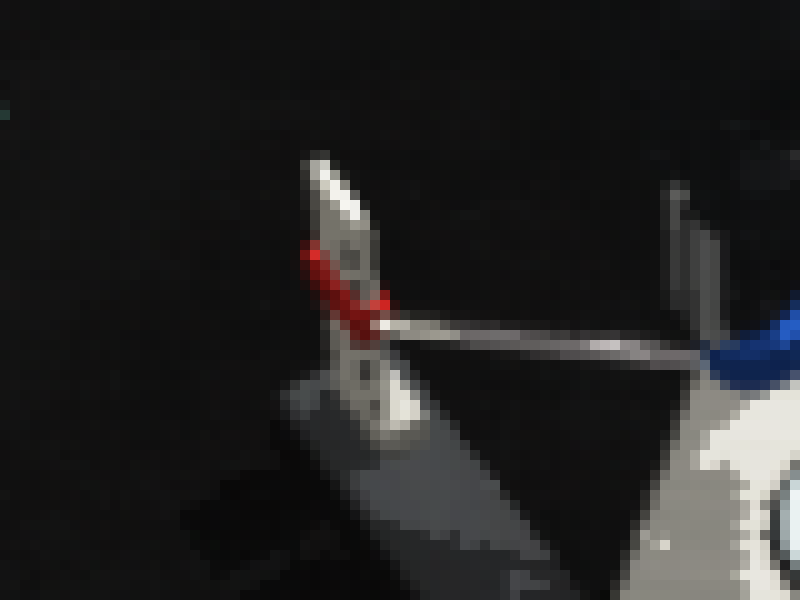

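The pointer tip is at (383,325), in the middle of the mark's front face. Depth puts its centre at about 0.054 against 0.053 for the mark. Holding 2.2 s, then lifting.

Request:
{"api": "drive_tool", "payload": {"motion": [[[0,0,0],[0,0,0],1],[[0,0,0],[0,0,0],1],[[0,0,0],[0,0,0],1],[[0,0,0],[0,0,0],1],[[0,0,0],[0,0,0],1],[[0,0,0],[0,0,0],1],[[0,0,0],[0,0,0],1],[[0,0,0],[0,0,0],1],[[0,0,0],[0,0,0],1],[[0,0,0],[0,0,0],1],[[0,0,0],[0,0,0],1],[[0,0,0],[0,0,0],1]]}}

```text
time: 11.65
tool_pos: [0.5535, 0.0927, 0.0378]
tool_rot: [-0.5, 0.5, -0.5, 0.5]
contact_force: [-2.7, 4.2, 5.4]
gripper_width: -0.003
```

Request:
{"api": "drive_tool", "payload": {"motion": [[[0,0,0],[0,0,0],1],[[0,0,0],[0,0,0],1],[[0,0,0],[0,0,0],1],[[0,0,0],[0,0,0],1],[[0,0,0],[0,0,0],1],[[0,0,0],[0,0,0],1],[[0,0,0],[0,0,0],1],[[0,0,0],[0,0,0],1],[[0,0,0],[0,0,0],1],[[0,0,0],[0,0,0],1],[[0,0,0],[0,0,0],1],[[0,0,0],[0,0,0],1]]}}

```text
time: 12.85
tool_pos: [0.5535, 0.0927, 0.0378]
tool_rot: [-0.5, 0.5, -0.5, 0.5]
contact_force: [-2.5, 4.0, 5.0]
gripper_width: 0.004
```

```bash
python3 tip.py
```

```text
scene blue 40 tip z 0.0551 slope -0.106
scene yellow 78 tip z 0.0709 slope -0.012
wrist blue 337 tip z 0.0561 slope -0.085
wrist yellow 571 tip z 0.0716 slope -0.001
top blue few 5
top yellow 93 tip z 0.071 slope -0.004
12.85 [0.5535 0.0927 0.0378] [-2.54  4.02  4.99]
```

Request:
{"api": "drive_tool", "payload": {"motion": [[[0,-0.2,0],[0,0,0],1],[[0,-0.2,0],[0,0,0],1],[[0,-0.4,0],[0,0,0],1],[[0,-0.6,0],[0,0,0],1],[[0,-0.6,0],[0,0,0],1],[[0,0,0],[0,0,0],1],[[0,0,0],[0,0,0],1],[[0,0,0],[0,0,0],1],[[0,0,0],[0,0,0],1]]}}

```text
time: 13.9
tool_pos: [0.5529, 0.0926, 0.0869]
tool_rot: [-0.5, 0.501, -0.501, 0.499]
contact_force: [-0.5, 0.1, 0.3]
gripper_width: -0.005
```

```bash
python3 tip.py; python3 go.py .5505 -.032 .088
python3 - <<'E'
from h import *
s,f=grab("top");blobs(f)
E
```

```text
scene blue 49 tip z 0.0714 slope -0.002
scene yellow 79 tip z 0.0714 slope -0.009
wrist blue 696 tip z 0.0713 slope -0.005
wrist yellow 578 tip z 0.0716 slope -0.003
top blue few 8
top yellow 95 tip z 0.0713 slope -0.003
13.9 [0.5529 0.0926 0.0869] [-0.46  0.15  0.31]
[0.553  0.0926 0.0871] [-1.12  0.31  0.07] shift [ 4.99 -0.04 -0.1 ] turn [ 0.024  0.006 -0.004]
yellow [340, 175, 13, 14, 137] [ 0.554  -0.028   0.0851] [[0.544, -0.038, 0.0], [0.582, -0.019, 0.088]]
yellow [112, 336, 57, 4, 135] [0.2691 0.3543 0.0064] [[0.266, 0.311, 0.003], [0.272, 0.405, 0.009]]
red [631, 46, 9, 21, 140] [ 0.7619 -0.5282  0.1564] [[0.752, -0.533, 0.146], [0.775, -0.525, 0.162]]
red [203, 84, 32, 16, 133] [0.5726 0.1234 0.4393] [[0.567, 0.108, 0.0], [0.776, 0.226, 0.443]]
red [238, 86, 52, 13, 168] [0.5721 0.0809 0.441 ] [[0.568, 0.048, 0.432], [0.582, 0.098, 0.444]]
red [190, 90, 14, 7, 33] [0.5697 0.1448 0.4444] [[0.567, 0.138, 0.441], [0.575, 0.15, 0.446]]
red [263, 104, 14, 7, 38] [0.5535 0.063  0.4452] [[0.551, 0.059, 0.444], [0.557, 0.07, 0.447]]
red [231, 106, 9, 7, 27] [0.5517 0.1011 0.4451] 
[... 8042 characters left out ...]
, 0.557], [0.307, 0.085, 0.561]]
red [227, 363, 7, 18, 35] [0.299  0.0704 0.5587] [[0.295, 0.068, 0.556], [0.305, 0.072, 0.562]]
red [208, 375, 6, 8, 16] [0.2952 0.083  0.5629] [[0.293, 0.081, 0.561], [0.297, 0.085, 0.564]]
red [243, 374, 7, 6, 15] [0.2959 0.0585 0.5549] [[0.294, 0.057, 0.553], [0.297, 0.06, 0.556]]
red [214, 376, 6, 6, 14] [0.2949 0.0791 0.563 ] [[0.294, 0.078, 0.562], [0.297, 0.08, 0.564]]
red [206, 381, 13, 14, 37] [0.2905 0.0799 0.5655] [[0.286, 0.077, 0.564], [0.293, 0.085, 0.567]]
red [159, 389, 11, 10, 33] [0.283  0.1197 0.5541] [[0.279, 0.116, 0.548], [0.286, 0.125, 0.558]]
red [205, 388, 8, 9, 29] [0.2859 0.0838 0.5676] [[0.285, 0.081, 0.565], [0.289, 0.085, 0.569]]
```

Blue is fully back at rest (0.0714). Traversing to the yellow pad with the tips at about z 0.13.

Request:
{"api": "drive_tool", "payload": {"motion": [[[0.8,0,-0.03],[0,0,0],1],[[0.8,0,-0.03],[0,0,0],1],[[0.8,0,-0.03],[0,0,0],1],[[0.8,0,0],[0,0,0],1],[[0.8,0,0],[0,0,0],1],[[0.8,0,0],[0,0,0],1],[[0.2,0,0],[0,0,0],1],[[0,0,0],[0,0,0],1],[[0,0,0],[0,0,0],1]]}}

```text
time: 15.0
tool_pos: [0.5512, -0.0317, 0.0876]
tool_rot: [0.5, -0.5, 0.5, -0.499]
contact_force: [-1.1, 0.7, -0.0]
gripper_width: -0.003
```

```bash
python3 go.py .5505 -.032 .05
```

```text
[ 0.5512 -0.0317  0.0876] [-1.1   0.73 -0.03] shift [ 0.01  1.51 -0.03] turn [ 0.014  0.01  -0.01 ]
```

Request:
{"api": "drive_tool", "payload": {"motion": [[[0,0.5,0],[0,0,0],1],[[0,0.5,0],[0,0,0],1],[[0,0.5,0],[0,0,0],1],[[0,0.08,0],[0,0,0],1],[[0,0.08,0],[0,0,0],1],[[0,0.08,0],[0,0,0],1],[[0,0,0],[0,0,0],1],[[0,0,0],[0,0,0],1]]}}

```text
time: 15.8
tool_pos: [0.5516, -0.0324, 0.0448]
tool_rot: [0.5, -0.5, 0.5, -0.5]
contact_force: [-0.5, 0.5, 1.8]
gripper_width: 0.003
```

```bash
python3 tip.py
```

```text
scene blue 49 tip z 0.0713 slope -0.011
scene yellow 55 tip z 0.0691 slope -0.021
wrist blue 661 tip z 0.0715 slope 0.002
wrist yellow 203 tip z 0.0714 slope 0.029
top blue 101 tip z 0.0711 slope -0.011
top yellow 13 tip z 0.0637 slope -0.094
15.8 [ 0.5516 -0.0324  0.0448] [-0.52  0.46  1.78]
```

Request:
{"api": "drive_tool", "payload": {"motion": [[[0,0.06,0],[0,0,0],1],[[0,0.06,0],[0,0,0],1],[[0,0.06,0],[0,0,0],1],[[0,0.06,0],[0,0,0],1],[[0,0,0],[0,0,0],1],[[0,0,0],[0,0,0],1]]}}

```text
time: 16.55
tool_pos: [0.5513, -0.0326, 0.0384]
tool_rot: [-0.5, 0.5, -0.5, 0.5]
contact_force: [-3.4, -1.6, 3.8]
gripper_width: -0.002
```

```bash
python3 tip.py; python3 look.py y1 y
```

```text
scene blue 46 tip z 0.0714 slope -0.01
scene yellow 52 tip z 0.057 slope -0.092
wrist blue 527 tip z 0.0716 slope 0.003
wrist yellow 258 tip z 0.0582 slope -0.058
top blue 102 tip z 0.071 slope -0.019
top yellow 10 tip z 0.0573 slope -0.079
16.55 [ 0.5513 -0.0326  0.0384] [-3.39 -1.59  3.8 ]
[ 0.55130128 -0.03251326  0.0383627 ] [-3.18 -2.4   4.52]
blue [15, 227, 71, 56, 2906] [0.5589 0.0865 0.0849] [[0.548, 0.078, 0.076], [0.568, 0.098, 0.086]]
yellow [291, 226, 51, 34, 863] [ 0.5629 -0.0269  0.0781] [[0.556, -0.038, 0.07], [0.566, -0.019, 0.08]]
red [0, 26, 7, 8, 17] [0.656  0.1249 0.034 ] [[0.655, 0.124, 0.033], [0.658, 0.126, 0.037]]
red [453, 316, 11, 7, 34] [ 0.4981 -0.1138  0.0462] [[0.464, -0.138, -0.001], [0.499, -0.111, 0.049]]
red [0, 319, 8, 10, 30] [0.497  0.1542 0.0489] [[0.496, 0.141, 0.047], [0.507, 0.155, 0.062]]
```

View pics/y1.png

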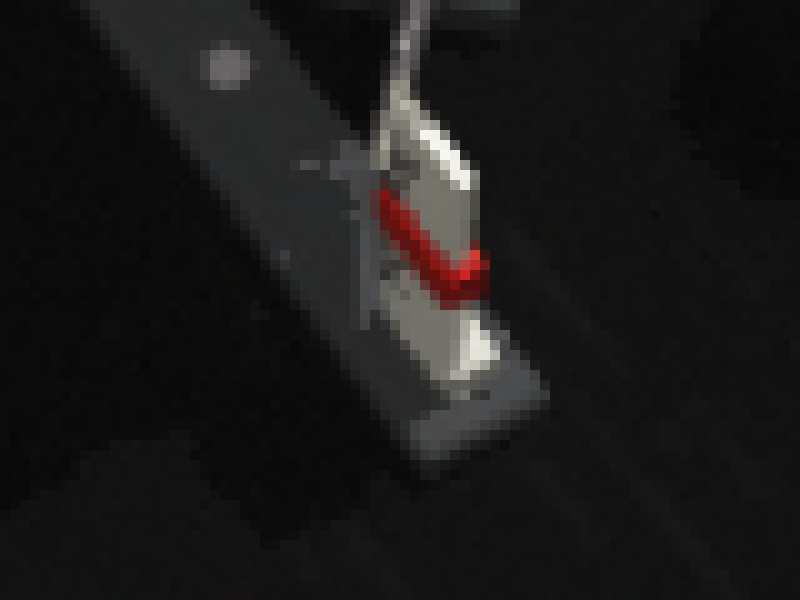

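The yellow tip is at (380,160), slightly above the mark, whose inner edge spans rows 185–220. Lowering another 2 mm.

Request:
{"api": "drive_tool", "payload": {"motion": [[[0,0.05,0],[0,0,0],1],[[0,0.035,0],[0,0,0],1],[[0,0,0],[0,0,0],1],[[0,0,0],[0,0,0],1],[[0,0,0],[0,0,0],1]]}}

```text
time: 17.3
tool_pos: [0.5513, -0.0325, 0.0363]
tool_rot: [-0.5, 0.5, -0.5, 0.5]
contact_force: [-4.0, -2.3, 5.2]
gripper_width: 0.002
```

```bash
python3 tip.py; python3 look.py y2 y|head -1
python3 - <<'E'
from h import *
# mark heights from front-face depth pixels in the w1 and scene pictures
for n in("w1","scene0","y2","y2w"):
    f=dict(np.load(n+".npz"));P=pts(f);h=cv2.cvtColor(f["img"],cv2.COLOR_BGR2HSV)
    m=((h[...,0]<6)|(h[...,0]>174))&(h[...,1]>120)&(h[...,2]>50)&(P[...,2]>.03)&(P[...,2]<.065)&(P[...,0]>.48)&(P[...,0]<.51)
    for s,t in((1,"blue"),(-1,"yellow")):
        q=P[m&(s*(P[...,1]-.03)>.08)];
        if len(q):print(n,t,len(q),np.percentile(q[:,2],[0,3,10,50,90,97,100]).round(4))
E
```

```text
scene blue 46 tip z 0.0715 slope -0.004
scene yellow 52 tip z 0.0521 slope -0.131
wrist blue 493 tip z 0.0714 slope -0.0
wrist yellow 269 tip z 0.0544 slope -0.076
top blue 102 tip z 0.0714 slope -0.004
top yellow 10 tip z 0.071 slope 0.165
17.3 [ 0.5513 -0.0325  0.0363] [-4.   -2.35  5.2 ]
[ 0.55131495 -0.03254622  0.03631383] [-3.31 -2.77  5.12]
w1 blue 209 [0.0466 0.048  0.0497 0.0548 0.0562 0.0569 0.059 ]
w1 yellow 205 [0.0443 0.0463 0.0479 0.0534 0.0546 0.0551 0.056 ]
scene0 blue 35 [0.0397 0.0481 0.0491 0.0539 0.0577 0.059  0.0594]
scene0 yellow 52 [0.0362 0.0422 0.0475 0.0525 0.0557 0.0568 0.0571]
y2 blue 35 [0.0393 0.0474 0.0483 0.0545 0.0571 0.0581 0.061 ]
y2 yellow 52 [0.0374 0.0422 0.0464 0.0527 0.0553 0.0559 0.0564]
y2w blue 27 [0.0463 0.0464 0.0468 0.0483 0.0495 0.05   0.05  ]
y2w yellow 13 [0.0454 0.0455 0.0458 0.0465 0.0476 0.0484 0.0489]
```

View pics/y2.png

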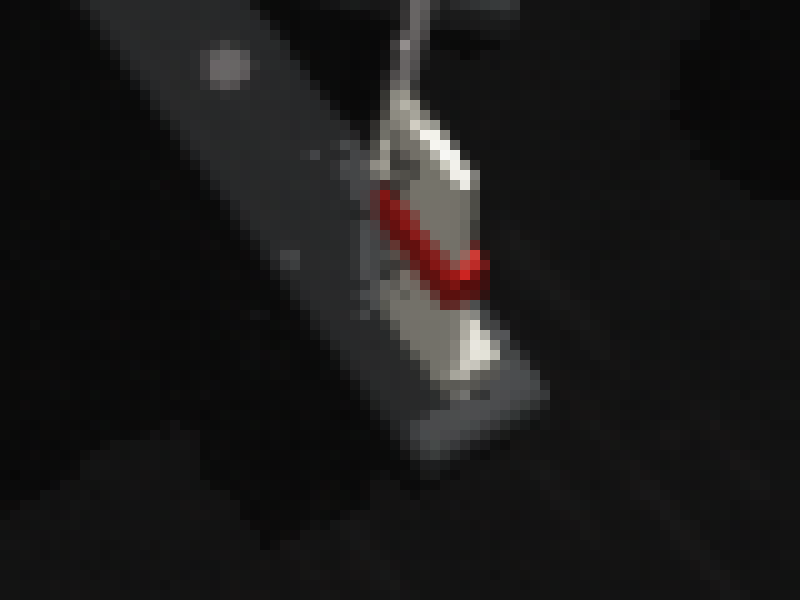

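```bash
python3 - <<'E'
from h import *
f=dict(np.load("y2.npz"));T=np.linalg.inv(f["world_from_camera"]);K=f["camera_matrix"]
for z in(.07,.058,.055,.052,.049,.046):
    c=T[:3,:3]@[.4905,-.0885,z]+T[:3,3];u=(K@c/c[2])[:2];print(z,((u-[295,235])*10+5).round())
# white tip lowest pixel below
P=pts(f);g=f["img"].min(-1)
for v in range(248,254):print(v,[(int(g[v,u]),*(P[v,u]*1e3).round().astype(int).tolist()) for u in(332,333,334)])
E
```

```text
0.07 [376. 129.]
0.058 [374. 166.]
0.055 [374. 175.]
0.052 [373. 184.]
0.049 [373. 193.]
0.046 [372. 202.]
248 [(48, 518, -51, -1), (104, 498, -82, 54), (88, 499, -83, 55)]
249 [(70, 517, -52, -2), (149, 497, -83, 53), (87, 492, -93, 69)]
250 [(80, 515, -55, 0), (129, 496, -85, 52), (59, 492, -92, 65)]
251 [(132, 493, -85, 52), (144, 494, -87, 53), (52, 492, -92, 61)]
252 [(99, 509, -64, 9), (121, 493, -89, 53), (79, 493, -92, 58)]
253 [(64, 507, -66, 10), (40, 509, -67, 8), (54, 492, -93, 57)]
```

Depth on the tip pixels gives a surface z of 0.052–0.053, so a centre of about 0.051. That matches the yellow mark centre (about 0.051), and in the picture the tip ends at (380,170) right at the mark's inner end. Holding.

Request:
{"api": "drive_tool", "payload": {"motion": [[[0,0,0],[0,0,0],1],[[0,0,0],[0,0,0],1],[[0,0,0],[0,0,0],1],[[0,0,0],[0,0,0],1],[[0,0,0],[0,0,0],1],[[0,0,0],[0,0,0],1],[[0,0,0],[0,0,0],1],[[0,0,0],[0,0,0],1],[[0,0,0],[0,0,0],1],[[0,0,0],[0,0,0],1],[[0,0,0],[0,0,0],1],[[0,0,0],[0,0,0],1]]}}

```text
time: 18.75
tool_pos: [0.5513, -0.0325, 0.0364]
tool_rot: [-0.5, 0.5, -0.5, 0.5]
contact_force: [-3.0, -2.5, 4.9]
gripper_width: 0.004
```

Request:
{"api": "drive_tool", "payload": {"motion": [[[0,0,0],[0,0,0],1],[[0,0,0],[0,0,0],1],[[0,0,0],[0,0,0],1],[[0,0,0],[0,0,0],1],[[0,0,0],[0,0,0],1],[[0,0,0],[0,0,0],1],[[0,0,0],[0,0,0],1],[[0,0,0],[0,0,0],1],[[0,0,0],[0,0,0],1],[[0,0,0],[0,0,0],1],[[0,0,0],[0,0,0],1],[[0,0,0],[0,0,0],1]]}}

```text
time: 19.95
tool_pos: [0.5513, -0.0325, 0.0363]
tool_rot: [-0.5, 0.5, -0.5, 0.5]
contact_force: [-3.7, -3.0, 5.4]
gripper_width: -0.001
```

```bash
python3 tip.py
```

```text
scene blue 46 tip z 0.0715 slope -0.002
scene yellow 53 tip z 0.0521 slope -0.124
wrist blue 494 tip z 0.071 slope -0.006
wrist yellow 268 tip z 0.0547 slope -0.071
top blue 101 tip z 0.0714 slope -0.005
top yellow 10 tip z 0.0682 slope 0.116
19.95 [ 0.5513 -0.0325  0.0363] [-3.71 -2.96  5.41]
```

Request:
{"api": "drive_tool", "payload": {"motion": [[[0,-0.2,0],[0,0,0],1],[[0,-0.2,0],[0,0,0],1],[[0,-0.4,0],[0,0,0],1],[[0,-0.8,0],[0,0,0],1],[[0,-0.8,0],[0,0,0],1],[[0,-0.8,0],[0,0,0],1],[[0,-0.8,0],[0,0,0],1],[[0,0,0],[0,0,0],1],[[0,0,0],[0,0,0],1],[[0,0,0],[0,0,0],1],[[0,0,0],[0,0,0],1]]}}

```text
time: 21.2
tool_pos: [0.5504, -0.0321, 0.1344]
tool_rot: [0.5, -0.501, 0.501, -0.499]
contact_force: [0.8, 0.2, 0.1]
gripper_width: -0.001
```

```bash
python3 tip.py; python3 - <<'E'
from h import *
s,f=grab("scene");cv2.imwrite("pics/end.png",f["img"])
E
```

```text
scene blue 48 tip z 0.0712 slope -0.011
scene yellow 81 tip z 0.0708 slope -0.021
wrist blue 425 tip z 0.0711 slope -0.009
wrist yellow 477 tip z 0.0715 slope -0.004
top blue 93 tip z 0.0718 slope 0.003
top yellow few 1
21.2 [ 0.5504 -0.0321  0.1344] [0.82 0.16 0.11]
```

View pics/end.png

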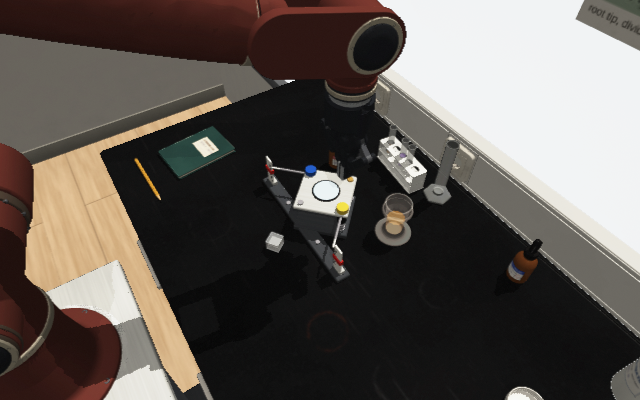

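The final view shows the hand well clear, the plate level, and the box (275,242) and jar (395,225) unmoved; the dropper at (335,158) is partly hidden by the hand. Both pointers are back at rest.

```bash
python3 -c "
from plant import manip
print(manip.job_done())"
```

```text
the job is handed in; nothing more can be done
None
```

I pressed the blue pad and then the yellow pad to their red marks, held each for over 2 s and let each spring back. I handed the job in at about 21 s; it reports no verdict.

| | Blue | Yellow |
|---|---|---|
| Pointer centre while held (z) | about 0.054 m | about 0.051–0.053 m |
| Mark centre (z) | about 0.053 m | about 0.051 m |
| Other pointer during the hold | stayed at rest | stayed at rest |
| Pointer after release (top surface, 0.0715 m at the start) | 0.071 m | 0.071 m |

- **End state:** The fingertips were about 90 mm above the pads, and the force reading was at noise level. The box and jar look unmoved. The dropper was partly hidden by the hand in the last picture, so I did not check it separately. I did not measure the red marks again after the last release, but the mark readings taken during the yellow press matched the start.
- **Fingertip offset:** The cameras showed the real fingertips about 43 mm short of the reported TCP. I set the press depth from the cameras and the contact force, not from the stated TCP.
- **Measurement disagreement:** The scene and wrist cameras differed by about 2.5 mm on the yellow pointer's height during its hold. Either value is inside the 5 mm tolerance.

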